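# Load a wafer carrier, open the vacuum and set the focus

### The job

Get the wafer inspection stage ready: set the carrier with the blue handle down centred and flat on the round vacuum chuck without dropping it, then swing the orange vacuum valve lever to point at its green mark, and last turn the black focus knob until its pointer is on the red mark. Leave the carrier on the chuck and both controls at their marks, and leave the other carriers and the loose things on the bench where they are.

Things in the scene. Friction and masses are not known exactly. Their poses are not given: they have to be found in the camera images.
- carrier_blue: round wafer carrier: aluminium disc 84 mm across and 8 mm thick with a pale back plate, on top a blue upright bar handle 46 mm long (along the body's x), 12 mm wide (y), from 8 to 43 mm above the underside, centred on the disc; 0.18 kg. Origin: centre of the underside, z up. One of three carriers that lie on the green mat; this is the one to load.
- chuck_top (a point): centre of the top face of the vacuum chuck: a flat dark steel disc 94 mm across with a black window, standing 8 mm proud of a fixed low white box (160 x 160 mm, 38 mm high); the face is 46 mm above the table.
- valve (a joint): angle of the orange valve lever, rad; 0 = shut stop, 1.6 = fully open stop; grows as the lever turns clockwise seen from above. It stays where it is left; about 0.12 N m turns it.
- valve_pivot (a point): on the vertical axis of the valve lever, at mid-height of the lever (59 mm above the table). The lever turns above a fixed round white scale plate 168 mm across whose top is 26 mm above the table.
- valve_grip (a point): place to pinch the lever: 52 mm out from the pivot, mid-height (59 mm above the table). The orange sleeve runs from 24 to 70 mm from the pivot, is 13 mm wide and 20 mm tall (49 to 69 mm above the table).
- valve_tip (a point): outer end of the orange lever, 70 mm from the pivot, mid-height.
- valve_mark (a point): point of the green arrow on the valve's scale plate, 70 mm from the pivot (28 mm above the table); the arrow (12 mm long, 16 mm wide at its outer end) lies flat, outside this point, and points at the pivot. The lever is set when its tip stands over this point.
- focus (a joint): angle of the black focus knob, rad, 0 to 2.4; grows clockwise seen from above. It stays where it is left; about 0.05 N m turns it.
- focus_grip (a point): on the vertical axis of the focus knob, at the height to grip (63 mm above the table). The knob has a round skirt 58 mm across (top 41 mm above the table) and on it a bar grip 46 mm long, 14 mm wide, reaching 76 mm above the table; the bar lies along the line from the axis to focus_tip. It sits on a fixed grey pod 136 x 136 mm with a round white dial whose top is 31 mm above the table.
- focus_tip (a point): end of the knob's black pointer, 48 mm from the axis, just above the dial (35 mm above the table). A white line on the bar grip's top is on the pointer's side.
- focus_mark (a point): point of the red arrow on the focus dial, 48 mm from the axis; the arrow (12 mm long, 16 mm wide at its outer end) lies flat, outside this point, and points at the axis. The focus is set when the pointer's end meets this point.
- carrier_yellow: round wafer carrier: aluminium disc 84 mm across and 8 mm thick with a pale back plate, on top a yellow upright bar handle 46 mm long (along the body's x), 12 mm wide (y), from 8 to 43 mm above the underside, centred on the disc; 0.18 kg. Origin: centre of the underside, z up. Not to be moved.
- carrier_black: round wafer carrier: aluminium disc 84 mm across and 8 mm thick with a pale back plate, on top a black upright bar handle 46 mm long (along the body's x), 12 mm wide (y), from 8 to 43 mm above the underside, centred on the disc; 0.18 kg. Origin: centre of the underside, z up. Not to be moved.
- wafer_box: flat round wafer box, blue with a clear lid, 84 mm across, 28 mm tall; origin: centre of its underside. Not to be moved.
- loupe: black magnifier, 44 mm across, 50 mm tall; origin: centre of its underside. Not to be moved.
Not all that is in view belongs to the job. Leave any turquoise look-alike of the carrier_blue alone.

How it is judged (in metres and radians):
On the way, in this order (a step that is already met when the one before it is completed fails the run):
1. the blue-handled carrier lies flat, centred and released on the chuck (horizontal distance between carrier_blue and chuck_top below 0.008 m and z of carrier_blue in the frame of chuck_top between -0.003 and 0.003 m and angle between carrier_blue's own z axis and vertical below 0.06 rad and linear speed of carrier_blue below 0.02 m/s and contact force between the fingers and carrier_blue below 0.1 N), for 0.2 s.
2. the valve lever points at the green mark and is still (horizontal distance between valve_tip and valve_mark below 0.009 m and velocity of joint valve between -0.05 and 0.05 rad/s), for 0.2 s.
3. the focus pointer is on the red mark and still (horizontal distance between focus_tip and focus_mark below 0.005 m and velocity of joint focus between -0.05 and 0.05 rad/s), for 0.2 s.
At the end, for the whole second after the job is handed in: The blue-handled carrier lies released, flat and at rest on the chuck, its centre within 8 mm of the chuck's; the end of the valve lever is within 9 mm (seen from above) of the green mark's point; the end of the focus pointer is within 5 mm of the red mark's point; everything still (all of step 1 and all of step 2 and all of step 3); the robot touches nothing.
It fails at once if the blue-handled carrier is dropped (falls free at over 0.5 m/s, a drop of about 13 mm) (linear speed of carrier_blue above 0.5 m/s and contact force between anything else and carrier_blue below 0.01 N).
It fails at once if another carrier or a loose thing is moved more than 30 mm (distance of any of carrier_yellow, carrier_black, wafer_box, loupe from where it was at the start of the episode above 0.03 m).
It also fails if it takes over 61 s, if anything falls off the work surface, if the arm or the gripper's body presses on something with over 40 N, if the wrist force passes 120 N, or if a joint passes its speed limit or range.

### The arm

A 6-joint arm with a two-finger parallel gripper is mounted at the origin on the work surface. World frame = base frame: x ahead of the robot, y to its left, z up, the work surface at z = 0. Lengths are in mm, angles in rad, forces in N, time in s.
With the tool pointing down it reaches from about 275 to 750 mm from the base axis. Payload 10.2 kg.
Tool frame: the origin (TCP) lies midway between the tips of the shut fingers; the grasp point (between the pads) lies 19 mm behind it; z points along the fingers, y is the line along which they close (so a half turn about z gives the same grasp; the last joint's range is limited). The gripper opens to 85 mm and grips with 20 to 120 N. Pads are 22 mm wide; open, the fingers measure 114 mm over their backs; the gripper's body (76 mm by 85 mm) begins 54 mm behind the grasp point. The pads swing forward as they close: fully open they stand 13 mm farther back than shut.
Start: joints at [-1.449, 0.313, 1.498, -0, 1.331, -0.223], TCP at [177.442, -494.111, 231.294] pointing down, gripper open.
Joint ranges: [-2.94, 2.94], [-0.97, 2.17], [0.19, 2.56], [-1.23, 4.37], [0.02, 3.11], [-2.88, 2.88]. Speed limits (rad/s): [2.39, 2.39, 3.01, 3.14, 3.14, 3.14].

### API

Orientations are given as a unit quaternion [w, x, y, z].
In Python, from rig import ctrl gives the robot as it stands.
- The arm moves only by the tool arm_command, never from a script. Its argument "increments" is a list of rows, each an object with "dr": the turn, a rotation vector about the tool's x, y, z in units of pi/4 rad (1.0 is pi/4 rad), a list of three; "offset": the shift along the tool's x, y, z in units of 120 mm (1.0 is 120 mm), a list of three; "hand": the opening, from -1 (shut) to 1 (fully open). A call has 1 to 8 rows; each row shifts and turns the commanded pose from where the row before left it, along the tool's axes as they then stand; what a row does not reach is not made up. A row lasts 1/10 s, in which the tool goes at most 50 mm and 8.59 degrees, less where a joint would pass 70% of its speed; a pose out of reach is approached as far as the arm can. A call with a number of a shift or a turn outside -1 to 1 is refused whole. A call with a gripper value outside its range is refused whole. The fingers move at their own pace and stop on an object; "grip_force" is the grip in N (left out, the last holds). Time passes only in rows, so rows that do not move let the fingers close. It gives the time, the measured TCP pose, the force, the opening and the grip force at its end, in the units of the state.
- ctrl.sense(): the state, without advancing time (a new reading comes with each control period).
- ctrl.capture(name): name is "scene" or "top" or "wrist"; returns the picture (480x640x3 uint8, red, green, blue); there is no depth.
- ctrl.camera_info(name): a dict with "K" (3x3 intrinsics, pixels), "R" (3x3) and "t" (3): a world point X has camera coordinates R X + t. Camera axes: x right, y down, z forward; pixel columns grow to the right and rows downward; lengths in mm; the calibration is good to about 2 mm. A picture is of the moment at which its call begins: read the wrist's pose just before it. camera_info takes no time and is no camera call; for the wrist camera it gives the pose at the moment of the call.
- ctrl.finish_job(): hands the job in; it is judged then, once.
The state is a dict: "time_s": time; "joints": joint angles; "dq": joint speeds; "tau": joint torques, N m; "eef_pos": TCP position; "ee_rot": TCP orientation; "force": force on the tool from outside, world axes, zero at the start; "wrist_torque": the same for the moment, N m; "grip_width": opening from 0.0 (shut) to 1.0 (fully open); "grip_force": force on a finger pad.
Only numpy, scipy, OpenCV 4.12 (cv2) and the standard library are available. Lean on these libraries where they do the work, as an engineer would, in place of code of your own. Each camera call takes 0.05 s, during which the arm holds its last target. There are 200 camera calls.

## Working session

There is one attempt and no reset: what is moved stays moved. The work goes in short steps, Python scripts to look and compute and a tool call to move; the robot and the scene stay as the last step left them, time stands still between calls to the robot, and variables do not carry over. Pictures are saved under pics/ and viewed, at most 10 in all, crops included, and the job is handed in when it is done.

Besides the shell and the picture viewer there is one more tool, called after ">>>" by a JSON object that holds its "api" and its "payload", one argument or row to a line. arm_command: Moves the arm, as the interface text tells. Shifts and turns lie within -1 to 1; 1 stands for 120 mm of shift or pi/4 rad of turn. Its arguments: {"type":"object","properties":{"increments":{"type":"array"},"grip_force":{"type":"number"}},"required":["increments"]}

```bash
ls; mkdir -p pics; python3 - <<'E'
from rig import ctrl
import cv2,numpy as np
s=ctrl.sense();print(s)
for n in("top","scene"):
    cv2.imwrite(f"pics/{n}0.png",ctrl.capture(n)[:,:,::-1])
    c=ctrl.camera_info(n);print(n,np.round(c["K"],1).tolist(),np.round(c["R"],4).tolist(),np.round(c["t"],1).tolist())
E
```

```text
pics
{'time_s': 0.0, 'joints': array([-1.44938050e+00,  3.13436573e-01,  1.49845325e+00,  8.32798397e-06,
        1.33101408e+00, -2.23365257e-01]), 'dq': array([-9.41888479e-04,  8.39210898e-05,  4.41229498e-04, -1.48066064e-03,
       -7.92909596e-05, -1.74189236e-03]), 'tau': array([-7.85480861e-04, -4.12263572e+01, -2.59744263e+01, -2.81433831e-04,
        4.12336944e-03,  2.14208725e-06]), 'eef_pos': array([ 177.41969839, -493.82939604,  230.73586801]), 'ee_rot': array([-6.54566836e-04,  9.85177472e-01,  1.71536931e-01,  3.74447582e-05]), 'force': array([-0.5492042 , -0.2965404 ,  0.12815967]), 'wrist_torque': array([-0.00173204,  0.0248806 ,  0.01316536]), 'grip_force': 0.0, 'grip_width': 1.0037834717386271}
top [[466.9, 0.0, 316.6], [0.0, 466.9, 235.9], [0.0, 0.0, 1.0]] [[0.0206, -0.9997, 0.0133], [-0.9948, -0.0218, -0.0993], [0.0995, -0.0112, -0.995]] [-25.4, 499.0, 980.1]
scene [[575.9, 0.0, 332.0], [0.0, 575.9, 226.0], [0.0, 0.0, 1.0]] [[0.0092, 0.9999, -0.0075], [0.6304, -0.0116, -0.7762], [-0.7762, 0.0024, -0.6304]] [23.0, -252.9, 1517.8]
```

View pics/top0.png

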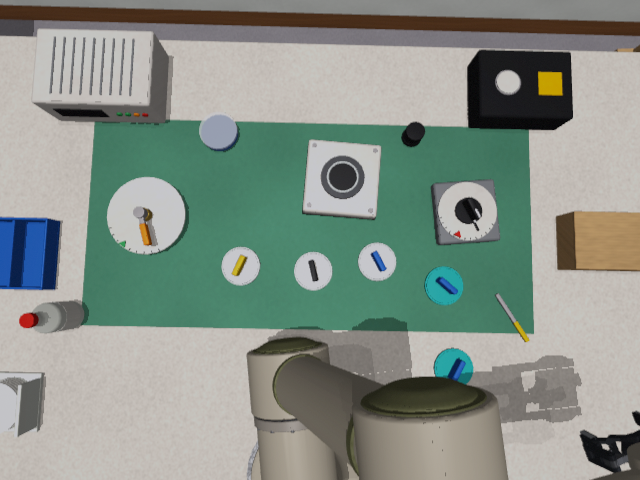

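View pics/scene0.png

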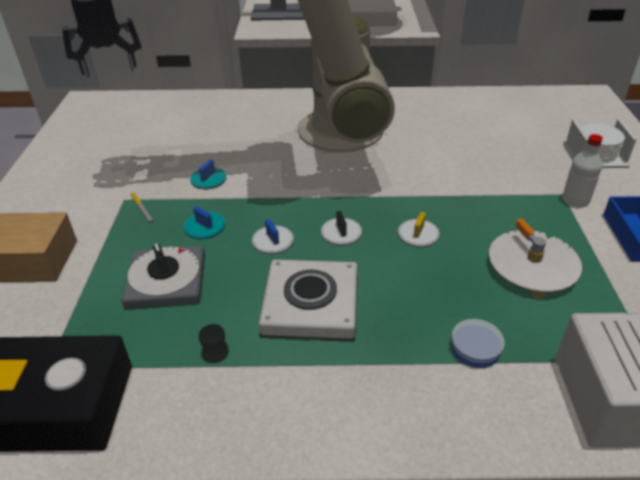

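The top view shows the blue carrier at (377,262), the chuck at (343,177), the valve pivot at (142,213) with its lever pointing down to (147,243) and the green mark at (123,243), and the focus knob at (468,211) with the red mark at (457,235). The turquoise decoys are at (444,286) and (454,367). The scene view agrees. Next I measure by colour masks.

```bash
cat > h.py <<'E'
from rig import ctrl
import cv2,numpy as np
def ray(c,uv,z):
    K,R,t=(np.array(c[k],float) for k in"KRt")
    uv=np.atleast_2d(uv).astype(float); C=-R.T@t
    d=np.c_[uv,np.ones(len(uv))]@np.linalg.inv(K).T@R
    return C+d*((z-C[2])/d[:,2])[:,None]
def proj(c,X):
    K,R,t=(np.array(c[k],float) for k in"KRt")
    p=K@(R@np.array(X,float)+t);return p[:2]/p[2]
def blobs(img,lo,hi,roi=None,amin=15):
    m=cv2.inRange(cv2.cvtColor(img,cv2.COLOR_RGB2HSV),np.array(lo),np.array(hi))
    if roi:
        k=np.zeros_like(m);x0,y0,x1,y1=roi;k[y0:y1,x0:x1]=1;m=m*k
    cs,_=cv2.findContours(m,cv2.RETR_EXTERNAL,cv2.CHAIN_APPROX_NONE)
    return sorted([c[:,0] for c in cs if cv2.contourArea(c)>=amin],key=lambda c:-cv2.contourArea(c))
def circ(c,pts,z):
    P=ray(c,pts,z)[:,:2]
    (x,y),(a,b),_=cv2.fitEllipse(cv2.convexHull(P.astype(np.float32)))
    return np.round([x,y,a,b],1)
E
python3 - <<'E'
from h import *
im=ctrl.capture("top");c=ctrl.camera_info("top")
def show(n,lo,hi,roi,z,k=2,amin=15):
    for b in blobs(im,lo,hi,roi,amin)[:k]:
        P=ray(c,b,z)[:,:2].astype(np.float32)
        print(n,"uv",b.mean(0).round(1),"area",cv2.contourArea(b),"circ",circ(c,b,z) if len(b)>5 else"", "rect",np.round(np.hstack([np.ravel(v) for v in cv2.minAreaRect(P)]),1))
W=((0,0,150),(179,60,255))
show("disc",*W,(350,235,405,290),8,1)
show("handle",(105,120,40),(130,255,255),(350,235,405,290),43)
show("box",*W,(295,130,390,225),38,1)
show("chuck",(0,0,40),(179,90,140),(315,150,370,205),46)
show("window",(0,0,0),(179,255,45),(315,150,370,205),46)
show("plate",*W,(95,165,195,265),26,1)
show("lever",(8,150,100),(22,255,255),(95,165,195,265),69)
show("green",(40,120,60),(80,255,255),(112,235,132,252),28)
show("dial",*W,(425,170,505,250),31,1)
show("red",(0,150,100),(8,255,255),(425,170,505,250),31)
show("knob",(0,0,0),(179,255,60),(437,185,495,240),41)
print("wrist",{k:np.round(v,3).tolist() for k,v in ctrl.camera_info("wrist").items()})
def crop(x0,y0,x1,y1): return cv2.resize(im[y0:y1,x0:x1],(390,390),interpolation=cv2.INTER_CUBIC)
cv2.imwrite("pics/c1.png",np.hstack([crop(95,165,195,265),crop(420,165,520,265)])[:,:,::-1])
E
```

```text
disc uv [376.9 261.4] area 1102.0 circ [ 448.5 -147.4   82.1   83.9] rect [ 449.  -146.9   83.    80.9    0.7]
handle uv [378.4 261. ] area 113.0 circ [ 447.3 -145.9   16.8   48. ] rect [ 447.1 -145.7   42.2   14.2   27.6]
box uv [341.8 177.7] area 5092.5 circ [622.6 -68.6 187.1 227.9] rect [625.7 -66.4 157.1 157.8  86.3]
chuck uv [342.2 176.8] area 1418.5 circ [625.3 -66.7  92.1  93.5] rect [625.  -67.3  91.3  92.    1.3]
plate uv [144.5 216.8] area 4603.5 circ [536.8 353.8 166.4 167.8] rect [537.1 353.8 166.  166.4  47.3]
lever uv [144.6 234.2] area 114.5 circ [490.7 337.8  14.9  55.1] rect [490.9 338.   45.6  13.3  17. ]
dial uv [467.2 213.1] area 2563.5 circ [ 560.7 -339.   126.8  127.6] rect [ 560.3 -338.7  126.6  126.3    1.2]
knob uv [470.2 212.7] area 449.0 circ [ 553.3 -340.5   55.4   71.7] rect [ 558.  -341.6   63.1   55.8   64.2]
wrist {'K': [[369.839, 0.0, 321.666], [0.0, 369.839, 240.641], [0.0, 0.0, 1.0]], 'R': [[0.338, -0.941, -0.001], [-0.908, -0.327, 0.261], [-0.246, -0.088, -0.965]], 't': [-523.623, -33.095, 378.36]}
```

View pics/c1.png

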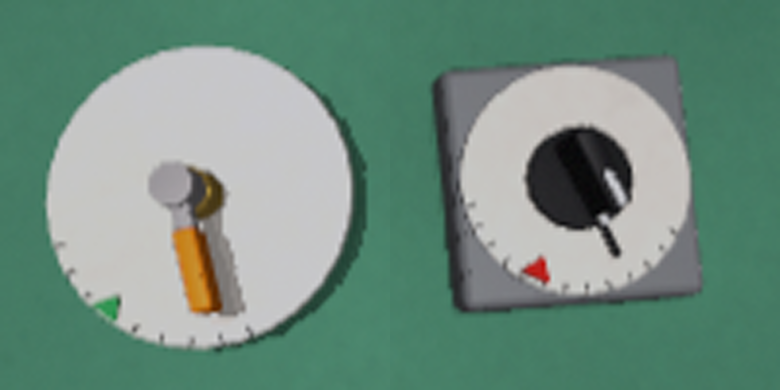

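The crops give the mark positions: the green arrow centroid is at about top pixel (122.7,243.7), the red one at about (457.9,234.2), and the focus pointer end at about (478.2,229.9). Both controls have to turn clockwise.

```bash
cat >> h.py <<'E'
def yaw():
    from scipy.spatial.transform import Rotation as Ro
    s=ctrl.sense();q=s["ee_rot"];M=Ro.from_quat([q[1],q[2],q[3],q[0]]).as_matrix()
    return s["eef_pos"],M,np.degrees(np.arctan2(M[1,0],M[0,0])),s
def go(x,y,z,yw=None):
    p,M,a,s=yaw()
    print("t",round(s["time_s"],2),"pos",p.round(1),"yaw",a.round(1),"tilt",M[:,2].round(3))
    print("offset units",(M.T@(np.array([x,y,z])-p)/120).round(3),"dr z total" ,None if yw is None else round(((a-yw+180)%360-180)/45,3))
E
python3 - <<'E'
from h import *
im=ctrl.capture("top");c=ctrl.camera_info("top")
def ang(P,C): d=P[:2]-C;return np.degrees(np.arctan2(d[1],d[0])).round(1),np.hypot(*d).round(1)
V=np.array([536.8,353.8]);F=np.array([560.7,-339])
def mean(lo,hi,roi,z):
    m=cv2.inRange(cv2.cvtColor(im,cv2.COLOR_RGB2HSV),lo,hi);x0,y0,x1,y1=roi
    ys,xs=np.nonzero(m[y0:y1,x0:x1]);return ray(c,np.c_[xs+x0,ys+y0].mean(0),z)[0],np.c_[xs+x0,ys+y0]
g,_=mean((45,130,60),(75,255,255),(118,236,130,250),28)
gm,_=mean((0,0,0),(179,255,255),(122,243,124,245),28)
r,_=mean((0,120,80),(10,255,255),(450,225,468,245),31)
l,lp=mean((8,150,100),(22,255,255),(95,165,195,265),65)
print("green",ang(g,V),ang(gm,V),"red",ang(r,F),"lever",ang(l,V),"ptr",ang(ray(c,(478.2,229.9),35)[0],F))
h,hp=mean((105,120,40),(130,255,255),(350,235,405,290),43)
for n,p,z in(("lever",lp,69),("handle",hp,43)):
    P=ray(c,p,z)[:,:2];u,s,v=np.linalg.svd(P-P.mean(0));print(n,P.mean(0),np.degrees(np.arctan2(v[0,1],v[0,0])))
go(448.2,-147,130,30)
E
```

```text
green (np.float64(145.0), np.float64(77.4)) (np.float64(144.7), np.float64(77.3)) red (np.float64(157.2), np.float64(55.3)) lever (np.float64(-161.6), np.float64(45.8)) ptr (np.float64(-152.4), np.float64(47.2))
lever [492.98270469 337.89091724] -170.2775459159089
handle [ 447.42884314 -145.67608841] -150.316442481733
t 0.2 pos [ 177.4 -494.   231. ] yaw 19.8 tilt [-0.     0.001 -1.   ]
offset units [ 3.101 -1.958  0.843] dr z total -0.228
```

>>> {"api": "arm_command", "payload": {
  "increments": [
    {"offset":[0.31,-0.196,0.03],"dr":[0,0,0],"hand":1},
    {"offset":[0.31,-0.196,0.03],"dr":[0,0,0],"hand":1},
    {"offset":[0.31,-0.196,0.03],"dr":[0,0,0],"hand":1},
    {"offset":[0.31,-0.196,0.03],"dr":[0,0,0],"hand":1},
    {"offset":[0.31,-0.196,0.03],"dr":[0,0,0],"hand":1},
    {"offset":[0.31,-0.196,0.03],"dr":[0,0,0],"hand":1},
    {"offset":[0.31,-0.196,0.03],"dr":[0,0,0],"hand":1},
    {"offset":[0.31,-0.196,0.03],"dr":[0,0,0],"hand":1}
  ],
  "grip_force": 40
}}

```text
time_s: 1.0
eef_pos: [394.7, -214.8, 202.4]
ee_rot: [0.0, 0.985, 0.171, 0.0]
force: [0.2, -1.6, 0.3]
grip_width: 1.001
grip_force: 0.0
```

>>> {"api": "arm_command", "payload": {
  "increments": [
    {"offset":[0.31,-0.196,0.03],"dr":[0,0,0],"hand":1},
    {"offset":[0.31,-0.196,0.03],"dr":[0,0,0],"hand":1},
    {"offset":[0,0,0],"dr":[0,0,-0.114],"hand":1},
    {"offset":[0,0,0],"dr":[0,0,-0.114],"hand":1},
    {"offset":[0,0,0],"dr":[0,0,0],"hand":1},
    {"offset":[0,0,0],"dr":[0,0,0],"hand":1}
  ]
}}

```text
time_s: 1.6
eef_pos: [448.0, -147.1, 195.3]
ee_rot: [-0.0, 0.966, 0.258, -0.0]
force: [-0.9, 0.2, 0.8]
grip_width: 0.999
grip_force: 0.0
```

```bash
python3 - <<'E'
from h import *
go(448.2,-147,12,30)
c=ctrl.camera_info("wrist");im=ctrl.capture("wrist")
cv2.imwrite("pics/w1.png",im[:,:,::-1])
print("expect",proj(c,[448.2,-147,43]))
for b in blobs(im,(105,120,40),(130,255,255),None,100)[:3]:
    P=ray(c,b,43)[:,:2].astype(np.float32);print(b.mean(0),np.round(np.hstack([np.ravel(v) for v in cv2.minAreaRect(P)]),1))
E
```

```text
t 1.6 pos [ 448.  -147.1  195.3] yaw 29.9 tilt [-0.  0. -1.]
offset units [0.002 0.    1.527] dr z total -0.003
expect [322.73960864 225.23780344]
[322.59836066 220.99180328] [ 451.1 -145.1   44.1   10.4   28.2]
[429.45238095 339.04761905] [ 405.4 -283.    61.5   11.4   49.5]
```

View pics/w1.png

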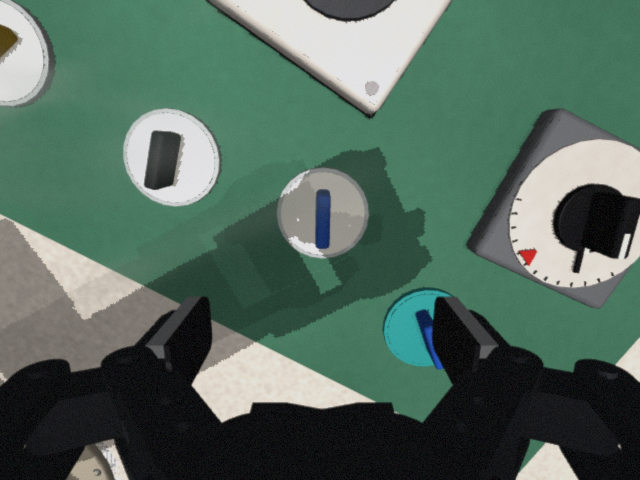

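The wrist picture shows the blue handle at (323,221), lined up with the tool x axis and centred between the fingers. I descend and grip.

>>> {"api": "arm_command", "payload": {
  "increments": [
    {"offset":[0.008,0,0.35],"dr":[0,0,0],"hand":1},
    {"offset":[0,0,0.35],"dr":[0,0,0],"hand":1},
    {"offset":[0,0,0.35],"dr":[0,0,0],"hand":1},
    {"offset":[0,0,0.3],"dr":[0,0,0],"hand":1},
    {"offset":[0,0,0.16],"dr":[0,0,0],"hand":1},
    {"offset":[0,0,0.01],"dr":[0,0,0],"hand":1},
    {"offset":[0,0,0],"dr":[0,0,0],"hand":-1},
    {"offset":[0,0,0],"dr":[0,0,0],"hand":-1}
  ],
  "grip_force": 40
}}

```text
time_s: 2.45
eef_pos: [449.6, -147.1, 14.2]
ee_rot: [0.001, 0.966, 0.259, 0.001]
force: [0.2, -0.2, 0.5]
grip_width: 0.694
grip_force: 0.0
```

>>> {"api": "arm_command", "payload": {
  "increments": [
    {"offset":[0,0,0],"dr":[0,0,0],"hand":-1},
    {"offset":[0,0,0],"dr":[0,0,0],"hand":-1},
    {"offset":[0,0,0],"dr":[0,0,0],"hand":-1},
    {"offset":[0,0,0],"dr":[0,0,0],"hand":-1},
    {"offset":[0,0,0],"dr":[0,0,0],"hand":-1},
    {"offset":[0,0,0],"dr":[0,0,0],"hand":-1}
  ]
}}

```text
time_s: 3.05
eef_pos: [449.2, -146.7, 13.4]
ee_rot: [0.0, 0.966, 0.259, 0.0]
force: [-1.7, 0.8, 4.9]
grip_width: 0.133
grip_force: 40.1
```

>>> {"api": "arm_command", "payload": {
  "increments": [
    {"offset":[0,0,-0.1],"dr":[0,0,0],"hand":-1},
    {"offset":[0,0,-0.25],"dr":[0,0,0],"hand":-1},
    {"offset":[0,0,-0.3],"dr":[0,0,0],"hand":-1},
    {"offset":[0,0,-0.2],"dr":[0,0,0],"hand":-1},
    {"offset":[0,0,0],"dr":[0,0,0],"hand":-1},
    {"offset":[0,0,0],"dr":[0,0,0],"hand":-1}
  ]
}}

```text
time_s: 3.65
eef_pos: [448.6, -146.4, 114.8]
ee_rot: [-0.0, 0.966, 0.259, -0.0]
force: [-0.3, 0.3, -3.2]
grip_width: 0.136
grip_force: 39.3
```

```bash
python3 - <<'E'
from h import *
go(625.3,-66.9,115,30)
c=ctrl.camera_info("wrist");im=ctrl.capture("wrist")
cv2.imwrite("pics/w2.png",im[:,:,::-1])
p=yaw()[0]
print("carrier expected centre px",proj(c,[449.2,-146.7,p[2]-13.4+8]))
for z in(46,):
  for b in blobs(im,(0,0,25),(179,90,140),None,400)[:6]: print(b.mean(0),cv2.contourArea(b),circ(c,b,z))
print(yaw()[3]["grip_width"])
E
```

```text
t 3.65 pos [ 448.6 -146.4  114.8] yaw 30.0 tilt [-0.  0. -1.]
offset units [ 1.606  0.163 -0.002] dr z total 0.0
carrier expected centre px [325.04132423 299.27454481]
[295.06865178 273.36931348] 10492.0 [ 421.2 -131.1  138.5  177.8]
[ 60.07198444 367.59338521] 9996.0 [287.1 -42.1  94.  132.4]
[585.53833605 232.04730832] 9597.5 [ 553.9 -300.8  134.5  180.9]
[139.46531792 425.68424855] 8033.0 [284.3 -93.5  78.5 165.3]
[508.22988506 429.69020252] 6203.5 [ 402.2 -335.4   62.2  213.6]
[ 70.07666667 168.01333333] 5358.0 [427.3  -3.9  46.7  70.9]
0.1320182889532284
```

View pics/w2.png

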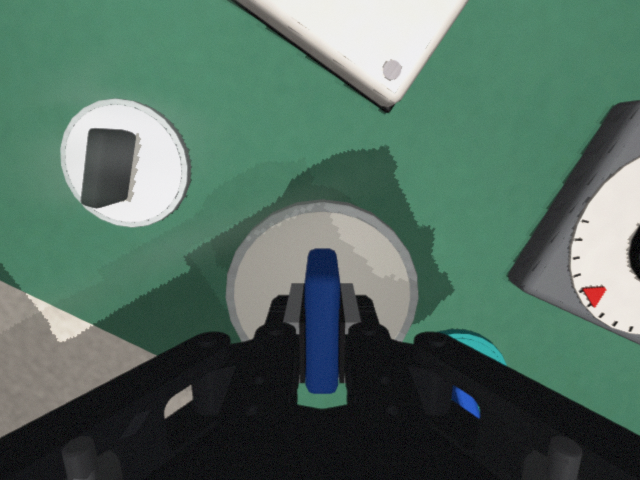

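The wrist picture shows the carrier held level, with its disc spanning columns 227–418 and its top edge at row 202. I'll check that edge against the prediction and then move over the chuck.

```bash
python3 - <<'E'
from h import *
c=ctrl.camera_info("wrist");p,M,a,s=yaw()
P=ray(c,[[227,285],[418,285],[322,202]],p[2]-5.4)
print(((P-p)@M).round(1))
E
```

```text
[[  7.3 -41.4   5.5]
 [  7.3  40.4   5.3]
 [ 43.1  -0.7   5.4]]
```

>>> {"api": "arm_command", "payload": {
  "increments": [
    {"offset":[0.2,0.02,0],"dr":[0,0,0],"hand":-1},
    {"offset":[0.35,0.036,0],"dr":[0,0,0],"hand":-1},
    {"offset":[0.35,0.036,0],"dr":[0,0,0],"hand":-1},
    {"offset":[0.35,0.036,0],"dr":[0,0,0],"hand":-1},
    {"offset":[0.25,0.026,0],"dr":[0,0,0],"hand":-1},
    {"offset":[0.1,0.01,0],"dr":[0,0,0],"hand":-1},
    {"offset":[0,0,0],"dr":[0,0,0],"hand":-1},
    {"offset":[0,0,0],"dr":[0,0,0],"hand":-1}
  ]
}}

```text
time_s: 4.5
eef_pos: [624.0, -67.6, 113.4]
ee_rot: [-0.001, 0.966, 0.259, -0.001]
force: [0.5, -0.2, -2.0]
grip_width: 0.135
grip_force: 39.1
```

```bash
python3 - <<'E'
from h import *
go(625.3,-66.9,60,30)
im=ctrl.capture("top");c=ctrl.camera_info("top")
cv2.imwrite("pics/t2.png",cv2.resize(im[110:240,270:420],(750,600*13//12-50))[:,:,::-1])
E
```

```text
t 4.5 pos [624.  -67.6 113.4] yaw 30.0 tilt [-0.003  0.001 -1.   ]
offset units [0.013 0.002 0.445] dr z total 0.0
```

>>> {"api": "arm_command", "payload": {
  "increments": [
    {"offset":[0.004,0,0.15],"dr":[0,0,0],"hand":-1},
    {"offset":[0,0,0.15],"dr":[0,0,0],"hand":-1},
    {"offset":[0,0,0.08],"dr":[0,0,0],"hand":-1},
    {"offset":[0,0,0.04],"dr":[0,0,0],"hand":-1},
    {"offset":[0,0,0],"dr":[0,0,0],"hand":-1},
    {"offset":[0,0,0],"dr":[0,0,0],"hand":-1}
  ]
}}

```text
time_s: 5.15
eef_pos: [625.7, -67.5, 65.3]
ee_rot: [0.0, 0.966, 0.259, 0.0]
force: [0.5, -0.2, -2.1]
grip_width: 0.13
grip_force: 39.2
```

>>> {"api": "arm_command", "payload": {
  "increments": [
    {"offset":[0,0,0.008],"dr":[0,0,0],"hand":-1},
    {"offset":[0,0,0.008],"dr":[0,0,0],"hand":-1},
    {"offset":[0,0,0],"dr":[0,0,0],"hand":-1},
    {"offset":[0,0,0],"dr":[0,0,0],"hand":-1}
  ]
}}

```text
time_s: 5.55
eef_pos: [625.4, -67.3, 62.7]
ee_rot: [0.0, 0.966, 0.259, 0.0]
force: [-0.8, 0.2, -1.8]
grip_width: 0.13
grip_force: 39.2
```

>>> {"api": "arm_command", "payload": {
  "increments": [
    {"offset":[0,0,0.01],"dr":[0,0,0],"hand":-1},
    {"offset":[0,0,0.01],"dr":[0,0,0],"hand":-1},
    {"offset":[0,0,0],"dr":[0,0,0],"hand":-1},
    {"offset":[0,0,0],"dr":[0,0,0],"hand":-1}
  ]
}}

```text
time_s: 5.95
eef_pos: [625.4, -67.3, 60.1]
ee_rot: [-0.0, 0.966, 0.259, -0.0]
force: [0.5, -0.8, -2.0]
grip_width: 0.132
grip_force: 39.2
```

>>> {"api": "arm_command", "payload": {
  "increments": [
    {"offset":[0,0,0.01],"dr":[0,0,0],"hand":-1},
    {"offset":[0,0,0],"dr":[0,0,0],"hand":-1},
    {"offset":[0,0,0],"dr":[0,0,0],"hand":-1}
  ]
}}

```text
time_s: 6.25
eef_pos: [625.6, -67.3, 59.5]
ee_rot: [0.0, 0.966, 0.259, 0.0]
force: [-2.4, -0.1, 3.6]
grip_width: 0.131
grip_force: 39.9
```

Contact shows in the force, so I release.

>>> {"api": "arm_command", "payload": {
  "increments": [
    {"offset":[0,0,0],"dr":[0,0,0],"hand":-0.5},
    {"offset":[0,0,0],"dr":[0,0,0],"hand":0},
    {"offset":[0,0,0],"dr":[0,0,0],"hand":0},
    {"offset":[0,0,0],"dr":[0,0,0],"hand":0},
    {"offset":[0,0,0],"dr":[0,0,0],"hand":0},
    {"offset":[0,0,-0.1],"dr":[0,0,0],"hand":0},
    {"offset":[0,0,-0.3],"dr":[0,0,0],"hand":0},
    {"offset":[0,0,-0.4],"dr":[0,0,0],"hand":0}
  ]
}}

```text
time_s: 7.05
eef_pos: [624.5, -67.1, 155.2]
ee_rot: [-0.001, 0.966, 0.259, -0.002]
force: [1.2, -0.3, 0.3]
grip_width: 0.5
grip_force: 0.0
```

>>> {"api": "arm_command", "payload": {
  "increments": [
    {"offset":[-0.1,0,-0.3],"dr":[0,0,0],"hand":0},
    {"offset":[-0.2,0,0],"dr":[0,0,0],"hand":0},
    {"offset":[0,0,0],"dr":[0,0,0],"hand":0},
    {"offset":[0,0,0],"dr":[0,0,0],"hand":0}
  ]
}}

```text
time_s: 7.45
eef_pos: [594.2, -85.3, 191.6]
ee_rot: [0.0, 0.966, 0.259, 0.0]
force: [0.1, 0.0, 0.4]
grip_width: 0.502
grip_force: 0.0
```

```bash
python3 - <<'E'
from h import *
c=ctrl.camera_info("wrist");im=ctrl.capture("wrist")
cv2.imwrite("pics/w3.png",im[:,:,::-1])
for b in blobs(im,(0,0,130),(179,60,255),None,2000)[:4]: print(b.mean(0),cv2.contourArea(b),"at54",circ(c,b,54))
r=54
go(487,338,150,18)
E
```

```text
[535.26887417  59.09403974] 25654.5 at54 [802.4 -33.6 113.9 537. ]
[321.82184517 159.72852598] 22064.5 at54 [639.7 -58.5 174.2 196.4]
[323.96987952 176.7439759 ] 8920.0 at54 [627.7 -64.4  79.   82.5]
[559.46538462 350.65384615] 3767.0 at54 [ 572.4 -315.3  111.9  115.6]
t 7.5 pos [594.4 -85.1 191.1] yaw 30.0 tilt [ 0.  0. -1.]
offset units [ 0.988 -3.501  0.343] dr z total 0.267
```

View pics/w3.png

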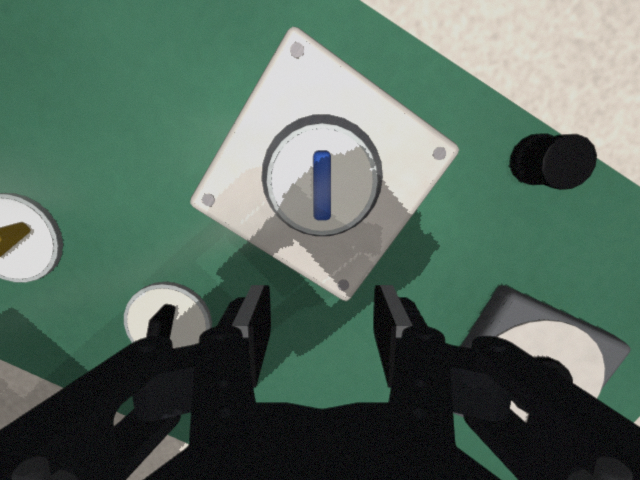

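The carrier lies flat on the chuck, with disc centre at about (324,177) and a dark ring visible all round. I'll check the centring from the top camera once the arm is clear, on the way to the valve.

>>> {"api": "arm_command", "payload": {
  "increments": [
    {"offset":[0.099,-0.35,0.02],"dr":[0,0,0],"hand":0.2},
    {"offset":[0.099,-0.35,0.02],"dr":[0,0,0],"hand":0.2},
    {"offset":[0.099,-0.35,0.02],"dr":[0,0,0],"hand":0.2},
    {"offset":[0.099,-0.35,0.02],"dr":[0,0,0],"hand":0.2},
    {"offset":[0.099,-0.35,0.02],"dr":[0,0,0],"hand":0.2},
    {"offset":[0.099,-0.35,0.02],"dr":[0,0,0],"hand":0.2},
    {"offset":[0.099,-0.35,0.02],"dr":[0,0,0],"hand":0.2},
    {"offset":[0.099,-0.35,0.02],"dr":[0,0,0],"hand":0.2}
  ]
}}

```text
time_s: 8.3
eef_pos: [507.8, 255.5, 171.3]
ee_rot: [-0.0, 0.966, 0.259, -0.0]
force: [0.5, -0.3, -0.0]
grip_width: 0.601
grip_force: 0.0
```

>>> {"api": "arm_command", "payload": {
  "increments": [
    {"offset":[0.099,-0.35,0.02],"dr":[0,0,0],"hand":0.2},
    {"offset":[0.099,-0.35,0.02],"dr":[0,0,0],"hand":0.2},
    {"offset":[0,0,0],"dr":[0,0,-0.187],"hand":0.2},
    {"offset":[0,0,0],"dr":[0,0,-0.187],"hand":0.2},
    {"offset":[0,0,0],"dr":[0,0,-0.187],"hand":0.2},
    {"offset":[0,0,0],"dr":[0,0,-0.187],"hand":0.2},
    {"offset":[0,0,0],"dr":[0,0,-0.187],"hand":0.2},
    {"offset":[0,0,0],"dr":[0,0,-0.187],"hand":0.2}
  ]
}}

```text
time_s: 9.1
eef_pos: [486.9, 338.4, 166.4]
ee_rot: [-0.0, 0.761, 0.649, -0.0]
force: [0.7, 0.8, -0.1]
grip_width: 0.604
grip_force: 0.0
```

```bash
python3 - <<'E'
from h import *
go(487.5,337.4,150,-161.6)
im=ctrl.capture("top");c=ctrl.camera_info("top")
W=((0,0,150),(179,60,255))
print([ (circ(c,b,54),cv2.contourArea(b)) for b in blobs(im,*W,(312,145,375,208),100)[:3]])
m=cv2.inRange(im,(0,0,0),(140,140,140));k=np.zeros_like(m);k[148:206,314:372]=255
cs=cv2.findContours(m&k,cv2.RETR_EXTERNAL,cv2.CHAIN_APPROX_NONE)[0]
b=max(cs,key=cv2.contourArea)[:,0];print("chuck",circ(c,b,46))
for b in blobs(im,(105,120,40),(130,255,255),(312,145,375,208),20)[:1]: print("handle",ray(c,b,43+46)[:,:2].mean(0))
cv2.imwrite("pics/t3.png",cv2.resize(im[140:215,305:380],(500,500),interpolation=cv2.INTER_CUBIC)[:,:,::-1])
print("hub height guess: ray at z",[(z,ray(c,(139.1,212.4),z)[0].round(0)[:2]) for z in(70,90,110)])
E
```

```text
t 9.1 pos [486.9 338.4 166.4] yaw 80.9 tilt [-0.001 -0.    -1.   ]
offset units [-0.008  0.006  0.137] dr z total -2.612
[(array([627.1, -68.3, 168.2, 170.1]), 3844.0)]
chuck [625.3 -66.7  92.1  93.6]
handle [621.15070428 -66.70708406]
hub height guess: ray at z [(70, array([535., 352.])), (90, array([533., 344.])), (110, array([530., 337.]))]
```

View pics/t3.png

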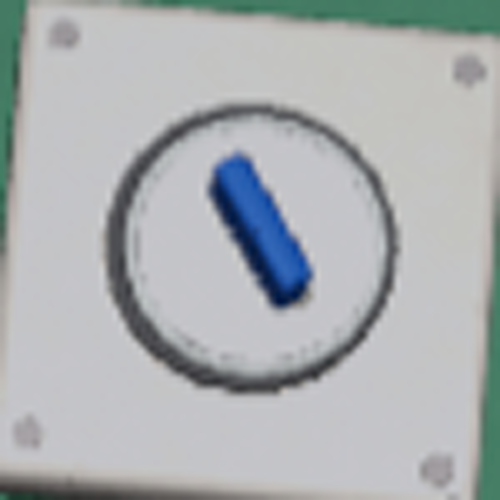

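The carrier is centred: disc about (259,245) against chuck (252,247) in the crop, about 2–3 mm off before parallax. On to the valve.

>>> {"api": "arm_command", "payload": {
  "increments": [
    {"offset":[0,0,0],"dr":[0,0,-0.187],"hand":0.2},
    {"offset":[0,0,0],"dr":[0,0,-0.187],"hand":0.2},
    {"offset":[0,0,0],"dr":[0,0,-0.187],"hand":0.2},
    {"offset":[0,0,0],"dr":[0,0,-0.187],"hand":0.2},
    {"offset":[0,0,0],"dr":[0,0,-0.187],"hand":0.2},
    {"offset":[0,0,0],"dr":[0,0,-0.187],"hand":0.2},
    {"offset":[0,0,0],"dr":[0,0,-0.187],"hand":0.2},
    {"offset":[0,0,0],"dr":[0,0,-0.187],"hand":0.2}
  ]
}}

```text
time_s: 9.95
eef_pos: [487.0, 338.3, 166.5]
ee_rot: [-0.0, 0.275, 0.961, -0.0]
force: [-0.4, -0.1, 0.3]
grip_width: 0.599
grip_force: 0.0
```

>>> {"api": "arm_command", "payload": {
  "increments": [
    {"offset":[0,0,0],"dr":[0,0,-0.187],"hand":0.2},
    {"offset":[0,0,0],"dr":[0,0,-0.187],"hand":0.2},
    {"offset":[0,0,0],"dr":[0,0,-0.187],"hand":0.2},
    {"offset":[0,0,0],"dr":[0,0,-0.187],"hand":0.2},
    {"offset":[0,0,0],"dr":[0,0,-0.187],"hand":0.2},
    {"offset":[0,0,0],"dr":[0,0,-0.18],"hand":0.2},
    {"offset":[0,0,0],"dr":[0,0,0],"hand":0.2},
    {"offset":[0,0,0],"dr":[0,0,0],"hand":0.2}
  ]
}}

```text
time_s: 10.75
eef_pos: [487.0, 338.1, 166.7]
ee_rot: [-0.0, -0.154, 0.988, -0.0]
force: [-0.7, 0.1, -1.0]
grip_width: 0.598
grip_force: 0.0
```

```bash
python3 - <<'E'
from h import *
go(487.5,337.4,40,-161.6)
c=ctrl.camera_info("wrist");im=ctrl.capture("wrist")
for b in blobs(im,(8,150,60),(24,255,255),None,150)[:3]:
    P=ray(c,b,69)[:,:2].astype(np.float32);print(b.mean(0),np.round(np.hstack([np.ravel(v) for v in cv2.minAreaRect(P)]),1))
print("expect",proj(c,[536.8-47*.949,353.8-47*.316,69]),"joints",yaw()[3]["joints"].round(2))
cv2.imwrite("pics/w4.png",im[:,:,::-1])
E
```

```text
t 10.75 pos [487.  338.1 166.7] yaw -162.3 tilt [-0. -0. -1.]
offset units [-0.003 -0.007  1.056] dr z total -0.015
[324.42105263 255.35263158] [496.5 342.9  56.9  15.6  21.3]
expect [318.9679804  248.44791445] joints [ 0.41  0.51  1.37  0.    1.25 -1.47]
```

View pics/w4.png

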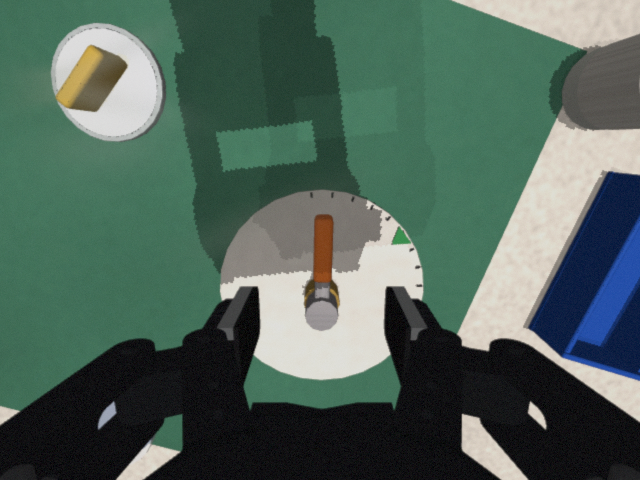

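The lever is vertical in the wrist view at column 323, midway between the fingers, and the green mark is at (401,237). I descend and grip.

>>> {"api": "arm_command", "payload": {
  "increments": [
    {"offset":[0,0,0.35],"dr":[0,0,0],"hand":0.2},
    {"offset":[0,0,0.35],"dr":[0,0,0],"hand":0.2},
    {"offset":[0,0,0.25],"dr":[0,0,0],"hand":0.2},
    {"offset":[0,0,0.1],"dr":[0,0,0],"hand":0.2},
    {"offset":[0,0,0],"dr":[0,0,0],"hand":0.2},
    {"offset":[0,0,0],"dr":[0,0,0],"hand":-1},
    {"offset":[0,0,0],"dr":[0,0,0],"hand":-1},
    {"offset":[0,0,0],"dr":[0,0,0],"hand":-1}
  ],
  "grip_force": 30
}}

```text
time_s: 11.6
eef_pos: [487.7, 338.2, 42.6]
ee_rot: [0.001, -0.156, 0.988, 0.0]
force: [-0.7, -1.1, 5.9]
grip_width: 0.146
grip_force: 34.7
```

>>> {"api": "arm_command", "payload": {
  "increments": [
    {"offset":[0,0,0],"dr":[0,0,0],"hand":-1},
    {"offset":[0,0,0],"dr":[0,0,0],"hand":-1}
  ]
}}

```text
time_s: 11.8
eef_pos: [487.7, 338.1, 42.5]
ee_rot: [0.001, -0.156, 0.988, 0.0]
force: [-0.7, -0.4, 7.4]
grip_width: 0.141
grip_force: 34.8
```

```bash
python3 - <<'E'
from h import *
p,M,a,s=yaw();V=np.array([536.8,353.8]);d=p[:2]-V
print(p.round(1),a.round(1),"lever ang",np.degrees(np.arctan2(d[1],d[0])).round(1),np.hypot(*d).round(1),s["grip_width"],s["force"].round(1))
n=9;r=np.hypot(*d);th=np.radians(53)/n
# cw = turn +z tool (z down). centre at -r x in tool
print("row",np.array([r*np.cos(th)-r, r*np.sin(th)])/120, "dr",np.degrees(th)/45)
E
```

```text
[487.7 338.1  42.5] -162.0 lever ang -162.3 51.5 0.14072281479348014 [-0.7 -0.4  7.4]
row [-0.00226609  0.0440568 ] dr 0.1308641975308642
```

>>> {"api": "arm_command", "payload": {
  "increments": [
    {"offset":[0,0,-0.012],"dr":[0,0,0],"hand":-1},
    {"offset":[-0.0023,0.044,0],"dr":[0,0,0.131],"hand":-1},
    {"offset":[-0.0023,0.044,0],"dr":[0,0,0.131],"hand":-1},
    {"offset":[-0.0023,0.044,0],"dr":[0,0,0.131],"hand":-1},
    {"offset":[-0.0023,0.044,0],"dr":[0,0,0.131],"hand":-1},
    {"offset":[-0.0023,0.044,0],"dr":[0,0,0.131],"hand":-1},
    {"offset":[0,0,0],"dr":[0,0,0],"hand":-1}
  ]
}}

```text
time_s: 12.5
eef_pos: [486.3, 365.0, 42.7]
ee_rot: [0.001, 0.101, 0.995, 0.001]
force: [4.1, 5.2, -2.5]
grip_width: 0.144
grip_force: 33.4
```

>>> {"api": "arm_command", "payload": {
  "increments": [
    {"offset":[-0.0023,0.044,0],"dr":[0,0,0.131],"hand":-1},
    {"offset":[-0.0023,0.044,0],"dr":[0,0,0.131],"hand":-1},
    {"offset":[-0.0023,0.044,0],"dr":[0,0,0.131],"hand":-1},
    {"offset":[-0.0023,0.044,0],"dr":[0,0,0.131],"hand":-1},
    {"offset":[0,0,0],"dr":[0,0,0],"hand":-1},
    {"offset":[0,0,0],"dr":[0,0,0],"hand":-1},
    {"offset":[0,0,0],"dr":[0,0,0],"hand":-1}
  ]
}}

```text
time_s: 13.2
eef_pos: [494.7, 384.5, 42.8]
ee_rot: [0.001, 0.301, 0.954, 0.002]
force: [4.8, 8.4, -5.6]
grip_width: 0.146
grip_force: 33.2
```

```bash
python3 - <<'E'
from h import *
p,M,a,s=yaw();V=np.array([536.8,353.8]);d=p[:2]-V
print(p.round(1),a.round(1),"lever ang",np.degrees(np.arctan2(d[1],d[0])).round(1),np.hypot(*d).round(1),s["grip_width"],s["force"].round(1))
E
```

```text
[494.7 384.5  42.8] 145.0 lever ang 143.9 52.1 0.14610813751658983 [ 4.8  8.4 -5.6]
```

Lever at about 144–145°. I release, lift and look.

>>> {"api": "arm_command", "payload": {
  "increments": [
    {"offset":[0,0,0],"dr":[0,0,0],"hand":-0.3},
    {"offset":[0,0,0],"dr":[0,0,0],"hand":0.2},
    {"offset":[0,0,0],"dr":[0,0,0],"hand":0.2},
    {"offset":[0,0,0],"dr":[0,0,0],"hand":0.2},
    {"offset":[0,0,-0.2],"dr":[0,0,0],"hand":0.2},
    {"offset":[0,0,-0.4],"dr":[0,0,0],"hand":0.2},
    {"offset":[0,0,-0.4],"dr":[0,0,0],"hand":0.2},
    {"offset":[0,0,0],"dr":[0,0,0],"hand":0.2}
  ]
}}

```text
time_s: 14.0
eef_pos: [496.2, 384.4, 169.7]
ee_rot: [0.004, 0.301, 0.954, 0.004]
force: [0.7, -0.8, -0.6]
grip_width: 0.599
grip_force: 0.0
```

```bash
python3 - <<'E'
from h import *
go(560.7,-339,150,27.6)
c=ctrl.camera_info("wrist");im=ctrl.capture("wrist")
V=np.array([536.8,353.8])
def A(P): d=P[:2]-V;return np.degrees(np.arctan2(d[1],d[0])).round(1),np.hypot(*d).round(1)
b=blobs(im,(8,150,60),(24,255,255),None,100)[0];print("lever",A(ray(c,b,65)[:,:2].mean(0)))
m=cv2.inRange(cv2.cvtColor(im,cv2.COLOR_RGB2HSV),(45,150,60),(75,255,255))
for g in blobs(im,(55,170,100),(75,255,255),None,15)[:3]: print("green",g.mean(0),A(ray(c,g,28)[:,:2].mean(0)))
W=blobs(im,(0,0,90),(179,40,255),None,3000)
for w in W[:3]:print("plate",circ(c,w,26))
cv2.imwrite("pics/w5.png",im[:,:,::-1])
print(yaw()[3]["joints"].round(2))
E
```

```text
t 14.0 pos [496.2 384.4 169.7] yaw 144.9 tilt [ 0.011  0.006 -1.   ]
offset units [-3.902 -4.628  0.136] dr z total 2.608
lever (np.float64(-120.0), np.float64(197.8))
plate [565.7 524.3 229.5 355.8]
plate [538.5 355.7 166.8 167.4]
plate [289.1 315.3  83.2 191.1]
[ 0.47  0.58  1.26 -0.    1.29 -0.49]
```

View pics/w5.png

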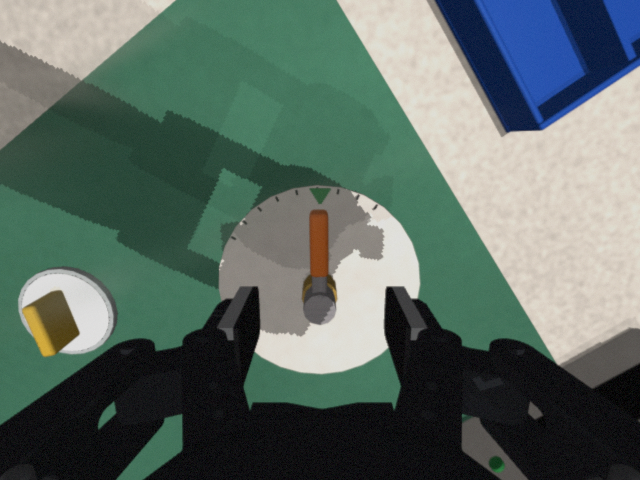

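The lever tip at (318,210) is directly under the green arrow's point at (320,203), so the valve is set. Next, the focus knob.

>>> {"api": "arm_command", "payload": {
  "increments": [
    {"offset":[-0.26,-0.3085,0],"dr":[0,0,0],"hand":0.2},
    {"offset":[-0.26,-0.3085,0],"dr":[0,0,0],"hand":0.2},
    {"offset":[-0.26,-0.3085,0],"dr":[0,0,0],"hand":0.2},
    {"offset":[-0.26,-0.3085,0],"dr":[0,0,0],"hand":0.2},
    {"offset":[-0.26,-0.3085,0],"dr":[0,0,0],"hand":0.2},
    {"offset":[-0.26,-0.3085,0],"dr":[0,0,0],"hand":0.2},
    {"offset":[-0.26,-0.3085,0],"dr":[0,0,0],"hand":0.2},
    {"offset":[-0.26,-0.3085,0],"dr":[0,0,0],"hand":0.2}
  ]
}}

```text
time_s: 14.85
eef_pos: [527.3, -4.5, 161.3]
ee_rot: [-0.001, 0.301, 0.954, -0.0]
force: [0.5, 0.1, -1.1]
grip_width: 0.6
grip_force: 0.0
```

>>> {"api": "arm_command", "payload": {
  "increments": [
    {"offset":[-0.26,-0.3085,0],"dr":[0,0,0],"hand":0.2},
    {"offset":[-0.26,-0.3085,0],"dr":[0,0,0],"hand":0.2},
    {"offset":[-0.26,-0.3085,0],"dr":[0,0,0],"hand":0.2},
    {"offset":[-0.26,-0.3085,0],"dr":[0,0,0],"hand":0.2},
    {"offset":[-0.26,-0.3085,0],"dr":[0,0,0],"hand":0.2},
    {"offset":[-0.26,-0.3085,0],"dr":[0,0,0],"hand":0.2},
    {"offset":[-0.26,-0.3085,0],"dr":[0,0,0],"hand":0.2},
    {"offset":[0,0,0],"dr":[0,0,0],"hand":0.2}
  ]
}}

```text
time_s: 15.65
eef_pos: [556.5, -345.3, 159.8]
ee_rot: [-0.001, 0.304, 0.953, -0.0]
force: [0.1, 0.2, -0.3]
grip_width: 0.603
grip_force: 0.0
```

>>> {"api": "arm_command", "payload": {
  "increments": [
    {"offset":[0,0,0],"dr":[0,0,0.186],"hand":0.2},
    {"offset":[0,0,0],"dr":[0,0,0.186],"hand":0.2},
    {"offset":[0,0,0],"dr":[0,0,0.186],"hand":0.2},
    {"offset":[0,0,0],"dr":[0,0,0.186],"hand":0.2},
    {"offset":[0,0,0],"dr":[0,0,0.186],"hand":0.2},
    {"offset":[0,0,0],"dr":[0,0,0.186],"hand":0.2},
    {"offset":[0,0,0],"dr":[0,0,0.186],"hand":0.2}
  ]
}}

```text
time_s: 16.35
eef_pos: [557.6, -339.4, 161.0]
ee_rot: [-0.001, 0.731, 0.682, -0.0]
force: [0.5, -0.7, 0.6]
grip_width: 0.595
grip_force: 0.0
```

>>> {"api": "arm_command", "payload": {
  "increments": [
    {"offset":[0,0,0],"dr":[0,0,0.186],"hand":0.2},
    {"offset":[0,0,0],"dr":[0,0,0.186],"hand":0.2},
    {"offset":[0,0,0],"dr":[0,0,0.186],"hand":0.2},
    {"offset":[0,0,0],"dr":[0,0,0.186],"hand":0.2},
    {"offset":[0,0,0],"dr":[0,0,0.186],"hand":0.2},
    {"offset":[0,0,0],"dr":[0,0,0.186],"hand":0.2},
    {"offset":[0,0,0],"dr":[0,0,0.186],"hand":0.2},
    {"offset":[0,0,0],"dr":[0,0,0],"hand":0.2}
  ]
}}

```text
time_s: 17.15
eef_pos: [557.7, -339.5, 161.1]
ee_rot: [-0.001, 0.971, 0.239, -0.001]
force: [0.4, 0.4, -1.0]
grip_width: 0.597
grip_force: 0.0
```

```bash
cat >> h.py <<'E'
def focus(F=None):
    c=ctrl.camera_info("wrist");im=ctrl.capture("wrist")
    hsv=cv2.cvtColor(im,cv2.COLOR_RGB2HSV)
    ctr=proj(c,[560.7,-339,31])
    for w in blobs(im,(0,0,90),(40,60,255),None,2000)[:5]:
        print("white",w.mean(0).round(),circ(c,w,31))
    if F is None:F=np.array([560.7,-339])
    def A(P): d=P[:2]-F;return np.degrees(np.arctan2(d[1],d[0])).round(1),np.hypot(*d).round(1)
    for r in blobs(im,(0,150,60),(8,255,255),None,20)[:3]:
        print("red",r.mean(0).round(),A(ray(c,r,31)[:,:2].mean(0)))
    # pointer: dark pixels on ring 34..47 mm at z=35
    th=np.radians(np.arange(0,360,.5));out=[]
    for rr in(36,40,44):
        px=np.array([proj(c,[F[0]+rr*np.cos(t),F[1]+rr*np.sin(t),35]) for t in th]).astype(np.float32)
        v=cv2.remap(hsv[:,:,2],px[:,0].reshape(1,-1),px[:,1].reshape(1,-1),cv2.INTER_LINEAR,borderValue=255)[0]
        d=np.nonzero(v<50)[0];runs=np.split(d,np.nonzero(np.diff(d)>2)[0]+1)
        out.append((rr,[(x[0]/2,x[-1]/2) for x in runs if len(x)>3]))
    print("dark",out)
    return im
E
python3 - <<'E'
from h import *
go(560.7,-339,46,27.6)
cv2.imwrite("pics/w6.png",focus()[:,:,::-1])
E
```

```text
t 17.15 pos [ 557.7 -339.5  161.1] yaw 27.7 tilt [-0.002  0.002 -1.   ]
offset units [0.025 0.01  0.959] dr z total 0.002
white [578. 254.] [ 591.7 -536.5  162.4  327.2]
white [322. 221.] [ 562.7 -337.1  127.7  128.4]
white [61. 49.] [ 586.4 -128.6   74.5  105.5]
red [267. 270.] (np.float64(154.4), np.float64(55.6))
dark [(36, [(np.float64(205.0), np.float64(207.0))]), (40, [(np.float64(204.5), np.float64(207.5))]), (44, [(np.float64(205.0), np.float64(207.5))])]
```

```bash
python3 - <<'E'
from h import *
F=np.array([562.7,-337.1]);focus(F)
go(562.7,-337.1,46,27)
E
```

```text
white [578. 256.] [ 338.1 -651.3  189.   869.5]
white [323. 219.] [ 562.7 -337.2  127.7  128.1]
white [62. 49.] [ 585.8 -130.4   74.7  108. ]
red [267. 269.] (np.float64(157.1), np.float64(56.4))
dark [(36, [(np.float64(197.5), np.float64(202.5)), (np.float64(212.5), np.float64(218.5))]), (40, [(np.float64(205.5), np.float64(208.5))]), (44, [(np.float64(206.0), np.float64(208.5))])]
t 17.25 pos [ 557.8 -339.7  161.6] yaw 28.0 tilt [-0.001  0.001 -1.   ]
offset units [0.047 0.001 0.963] dr z total 0.022
```

>>> {"api": "arm_command", "payload": {
  "increments": [
    {"offset":[0.047,0.001,0.35],"dr":[0,0,0.01],"hand":0.2},
    {"offset":[0,0,0.35],"dr":[0,0,0],"hand":0.2},
    {"offset":[0,0,0.2],"dr":[0,0,0],"hand":0.2},
    {"offset":[0,0,0.05],"dr":[0,0,0],"hand":0.2},
    {"offset":[0,0,0],"dr":[0,0,0],"hand":0.2},
    {"offset":[0,0,0],"dr":[0,0,0],"hand":-1},
    {"offset":[0,0,0],"dr":[0,0,0],"hand":-1},
    {"offset":[0,0,0],"dr":[0,0,0],"hand":-1}
  ],
  "grip_force": 30
}}

```text
time_s: 18.05
eef_pos: [563.4, -337.8, 50.0]
ee_rot: [0.001, 0.972, 0.236, 0.0]
force: [-2.1, -0.5, 2.9]
grip_width: 0.151
grip_force: 31.9
```

>>> {"api": "arm_command", "payload": {
  "increments": [
    {"offset":[0,0,0],"dr":[0,0,0],"hand":-1},
    {"offset":[0,0,0],"dr":[0,0,0],"hand":-1},
    {"offset":[0,0,0],"dr":[0,0,0],"hand":-1}
  ]
}}

```text
time_s: 18.35
eef_pos: [563.4, -337.8, 50.0]
ee_rot: [0.001, 0.972, 0.236, 0.001]
force: [-1.5, 3.0, 6.7]
grip_width: 0.154
grip_force: 32.3
```

```bash
python3 - <<'E'
from h import *
go(562.7,-337.1,46,-23)
E
```

```text
t 18.35 pos [ 563.4 -337.8   50. ] yaw 27.3 tilt [ 0.001 -0.001 -1.   ]
offset units [-0.003 -0.008  0.033] dr z total 1.119
```

Gripped with little side force. I turn 50.1° clockwise (1.114 units) in 9 rows of 0.1238.

>>> {"api": "arm_command", "payload": {
  "increments": [
    {"offset":[0,0,0],"dr":[0,0,0.124],"hand":-1},
    {"offset":[0,0,0],"dr":[0,0,0.124],"hand":-1},
    {"offset":[0,0,0],"dr":[0,0,0.124],"hand":-1},
    {"offset":[0,0,0],"dr":[0,0,0.124],"hand":-1},
    {"offset":[0,0,0],"dr":[0,0,0.124],"hand":-1},
    {"offset":[0,0,0],"dr":[0,0,0],"hand":-1}
  ]
}}

```text
time_s: 18.95
eef_pos: [563.6, -338.5, 50.0]
ee_rot: [0.001, 1.0, -0.006, 0.001]
force: [-1.5, -1.2, 7.0]
grip_width: 0.158
grip_force: 32.3
```

>>> {"api": "arm_command", "payload": {
  "increments": [
    {"offset":[0,0,0],"dr":[0,0,0.124],"hand":-1},
    {"offset":[0,0,0],"dr":[0,0,0.124],"hand":-1},
    {"offset":[0,0,0],"dr":[0,0,0.124],"hand":-1},
    {"offset":[0,0,0],"dr":[0,0,0.124],"hand":-1},
    {"offset":[0,0,0],"dr":[0,0,0],"hand":-1},
    {"offset":[0,0,0],"dr":[0,0,0],"hand":-1},
    {"offset":[0,0,0],"dr":[0,0,0],"hand":-1}
  ]
}}

```text
time_s: 19.65
eef_pos: [563.5, -339.1, 50.0]
ee_rot: [0.001, 0.98, -0.198, 0.001]
force: [-0.5, -4.4, 4.5]
grip_width: 0.158
grip_force: 32.2
```

```bash
python3 - <<'E'
from h import *
go(562.7,-337.1,46,-23);print(yaw()[3]["force"].round(1))
E
```

```text
t 19.65 pos [ 563.5 -339.1   50. ] yaw -22.8 tilt [ 0.002 -0.003 -1.   ]
offset units [-0.012 -0.013  0.033] dr z total 0.005
[-0.5 -4.4  4.5]
```

>>> {"api": "arm_command", "payload": {
  "increments": [
    {"offset":[0,0,0],"dr":[0,0,0],"hand":-0.4},
    {"offset":[0,0,0],"dr":[0,0,0],"hand":0.2},
    {"offset":[0,0,0],"dr":[0,0,0],"hand":0.2},
    {"offset":[0,0,0],"dr":[0,0,0],"hand":0.2},
    {"offset":[0,0,-0.2],"dr":[0,0,0],"hand":0.2},
    {"offset":[0,0,-0.4],"dr":[0,0,0],"hand":0.2},
    {"offset":[0,0,-0.4],"dr":[0,0,0],"hand":0.2},
    {"offset":[0,0,-0.1],"dr":[0,0,0],"hand":0.2}
  ]
}}

```text
time_s: 20.45
eef_pos: [564.5, -338.6, 186.5]
ee_rot: [0.002, 0.98, -0.198, 0.004]
force: [0.6, -0.8, 0.6]
grip_width: 0.596
grip_force: 0.0
```

>>> {"api": "arm_command", "payload": {
  "increments": [
    {"offset":[0,0,0],"dr":[0,0,0],"hand":0.2},
    {"offset":[0,0,0],"dr":[0,0,0],"hand":0.2}
  ]
}}

```text
time_s: 20.65
eef_pos: [562.6, -337.2, 178.7]
ee_rot: [-0.001, 0.98, -0.198, -0.001]
force: [-0.3, -0.3, -0.7]
grip_width: 0.602
grip_force: 0.0
```

```bash
python3 - <<'E'
from h import *
w=focus(np.array([562.7,-337.1])); t=ctrl.capture("top")
a=cv2.resize(w[140:300,240:400],(400,400),interpolation=cv2.INTER_CUBIC);b=cv2.resize(t[150:270,100:220],(400,400),interpolation=cv2.INTER_CUBIC)
b=cv2.resize(t[130:275,90:400],(400,187),interpolation=cv2.INTER_CUBIC);b=np.vstack([b,np.zeros((213,400,3),np.uint8)])
cv2.imwrite("pics/f1.png",np.hstack([a,b])[:,:,::-1])
E
```

```text
white [564. 176.] [ 496.3 -535.1  159.9  424.1]
white [322. 231.] [ 562.8 -337.2  127.6  128.7]
white [ 45. 270.] [613.9 -99.5 155.3 189.7]
white [71. 27.] [ 761.1 -215.3   56.2  180.6]
red [323. 291.] (np.float64(156.9), np.float64(57.0))
dark [(36, [(np.float64(163.5), np.float64(165.0))]), (40, [(np.float64(157.0), np.float64(158.5))]), (44, [(np.float64(156.5), np.float64(158.0))])]
```

View pics/f1.png

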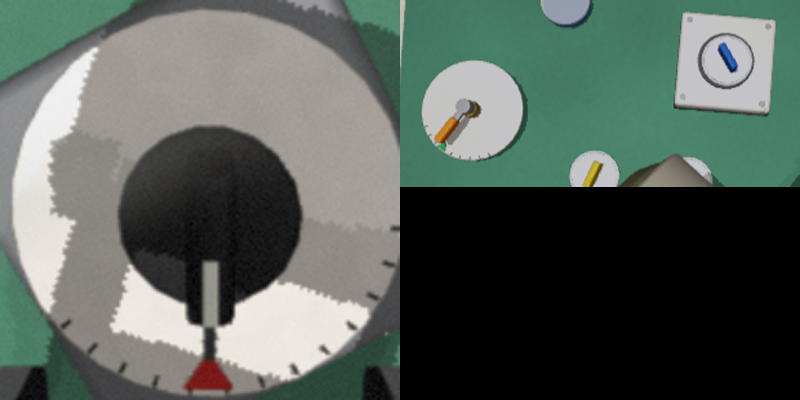

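The focus pointer ends at the red arrow's point, (209,360) in the left crop. The right crop shows the lever on the green mark and the carrier on the chuck, so I hand in.

```bash
python3 -c "
from rig import ctrl
print(ctrl.finish_job())"
```

```text
the job is handed in; nothing more can be done
None
```

I handed the job in at about 21 s: the blue carrier is released flat on the chuck (about 2–3 mm off centre by camera), the valve lever is at the green mark and the focus pointer is on the red mark; the hand-in returned no verdict.

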